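# Level the welding plate and take the rock out of it

### The job

The welding plate has just been moved, and the two T-handled jackscrews at its near corners are wound back, so it sits nose-down and can rock. Turn the two screws down (clockwise seen from above) until the plate is level and all four of its feet stand firmly loaded, so that it no longer rocks, and let go. Turn them gently by their T-bars; do not shove the plate along the bench, and leave the work standing on it and the other things on the bench where they are.

Things in the scene. Friction and masses are not known exactly. Their poses are not given: they have to be found in the camera images.
- plate: Welding plate, dark steel, 220 (x) by 300 (y) by 15 mm, grid of 16 mm holes, 40 mm fence along its far (+x) edge, about 8 kg, loose on the bench. Origin 40 mm below its underside, at bench height. Its z axis is square to the face and must come upright; wound back, it leans nose-down to -x. In its frame the fixed feet are at (80, +-120) mm, the jackscrews in ears at (-140, +-120) mm.
- plate_top (a point): Centre of the plate's face, 55 mm above its origin, same axes. The centre of mass lies behind the middle of the feet: the plate always stands on its rear feet and at least one jackscrew; a hanging corner can be rocked down.
- jack_left_bar (a point): Middle of the left screw's T-bar, on the screw axis, some 110 mm above the bench: bright steel bar 12 mm thick, 90 mm long, along this point's x; z is the screw axis. Below it a 12 mm neck 28 mm long, then the 22 mm thread; the 40 mm boss on the ear ends 35 mm below the bar, the plate's face is 50 mm below. Grip it from above or push it round by an end.
- jack_right_bar (a point): The same for the right screw. Right-hand threads, 5 mm a turn: clockwise from above drives the foot down, or lifts that corner once the foot carries. The screws stay where left. Turning takes 0.04 N m with the foot hanging free and some 0.008 N m more per newton it carries: about 0.2 at an even share, 0.35 carrying alone. Each starts about 0.4 to 1.3 turns short of level.
- left_foot: Foot of the left jackscrew; origin in the middle of its underside. 30 mm across, rubber sole, turns with the screw. It stands on, or hangs above, a fixed steel packing plate 80 mm square, 2 to 5 mm thick; the two packing plates differ and their thickness is not measured, so the screws end at different depths.
- rear_left_foot: Fixed-length rear foot, 30 mm, rubber sole, under the plate at (80, 120) mm, on the flat bench. Origin in the middle of its underside.
- rear_right_foot: The same at (80, -120) mm.
- right_foot: The same for the right screw. Every sole gives about 0.1 mm per 10 N. With one screw set to level and the other foot just touching, about 0.15 turn (1 rad) more on the second shares the load evenly (some 20 N each) and lifts the nose 1 to 2 milliradians; 0.3 turn (2 rad) unloads the first, and the plate rocks the other way.
- flange_job: Bystander standing on the plate: steel two-bolt exhaust flange 116 mm by 45 mm by 10 mm with a 43 mm tube stub 50 mm high standing on it. Origin under its middle.
- square: Bystander lying on the plate: steel try square, 75 mm stock and 110 mm blade, 16 mm high. Origin under its middle.
- spanner: Bystander: steel spanner 190 mm long, 8 mm thick, lying on the bench in front of the plate between the two ears.
- hammer: Bystander: orange-handled hammer 300 mm long lying on the left of the bench, 40 mm high.
- tube_tall: Bystander: upright steel tube, 38 mm across, 120 mm high, right of the plate. Origin under it.
- tube_short: Bystander: upright steel tube, 50 mm across, 85 mm high, right of the plate. Origin under it.
- spray_can: Bystander: upright can, 66 mm across, 170 mm high, left of the plate. Origin under it.

How it is judged:
By the outcome, as a careful person would: the job done as asked, in the order asked, and still so for the second after the job is handed in, with the robot touching nothing.
It also fails if it takes over 67 s, if anything falls off the work surface, if the arm or the gripper's body presses on something with over 40 N, if the wrist force passes 120 N, or if a joint passes its speed limit or range.

### The arm

A 6-joint arm with a two-finger parallel gripper is mounted at the origin on the work surface. World frame = base frame: x ahead of the robot, y to its left, z up, the work surface at z = 0. Lengths are in m, angles in rad, forces in N, time in s.
With the tool pointing down it reaches from about 0.35 to 0.85 m from the base axis. Payload 8.1 kg.
Tool frame: the origin (TCP) lies between the finger pads; the fingertips stand 11 mm ahead of it and the grasp point (between the pads) lies 8 mm behind it (robot.tips_ahead is the distance from the TCP to the fingertips, in m); z points along the fingers, y is the line along which they close (so a half turn about z gives the same grasp; the last joint's range is limited). The gripper opens to 93 mm and grips with 3 to 60 N. Pads are 15 mm wide; open, the fingers measure 128 mm over their backs; the gripper's body (75 mm by 188 mm) begins 65 mm behind the grasp point.
Start: joints at [1.077, 0.13, 1.488, -0, 1.523, -0.085], TCP at [0.238, 0.551, 0.205] pointing down, gripper open.
Joint ranges: [-2.96, 2.96], [-0.89, 2.26], [0.02, 2.5], [-1.34, 4.48], [0, 2.73], [-2.66, 2.66]. Speed limits (rad/s): [2.39, 2.39, 2.79, 3.14, 3.14, 3.14].

### API

Orientations are given as a rotation vector (axis times angle).
In Python, from plant import robot gives the robot as it stands. The module is installed in compiled form; this text tells all that it offers.
- The arm moves only by the tool move_arm, never from a script. Its argument "deltas" is one flat list of numbers, 7 for each row, row after row: the shift along the tool's x, y, z in m, then the turn, a rotation vector about the tool's x, y, z in rad, then the opening, from 0 (shut) to 1 (fully open). A call has 1 to 12 rows; each row is the pose to reach, as a shift and turn from the pose commanded when the call began, along the tool's axes at that moment; what a row does not reach only later rows make up. A row lasts 1/8 s, in which the tool goes at most 62.5 mm and 10.7 degrees, less where a joint would pass 70% of its speed; a pose out of reach is approached as far as the arm can. A call with a gripper value outside its range is refused whole. The fingers move at their own pace and stop on an object; "squeeze" is the grip in N (left out, the last holds). Time passes only in rows, so rows that repeat a pose let the fingers close. It gives the time, the measured TCP pose, the force, the opening and the grip force at its end, in the units of the state.
- robot.read_state(): the state, without advancing time (a new reading comes with each control period).
- robot.read_camera(name): name is "side" or "top" or "wrist"; returns (picture, depth): 420x560x3 uint8, red, green, blue; 420x560 float32, m along the optical axis (not along the pixel's ray), 0 where there is no reading.
- robot.camera_model(name): a dict with "K" (3x3 intrinsics, pixels), "R" (3x3) and "t" (3): a world point X has camera coordinates R X + t; the wrist camera has in their place "tool_from_camera" (4x4, takes a point from camera to tool coordinates, whose origin is the TCP and whose axes are the flange's). Camera axes: x right, y down, z forward; pixel columns grow to the right and rows downward; lengths in m; the calibration is good to about 2 mm. A picture is of the moment at which its call begins: read the wrist's pose just before it. camera_model takes no time and is no camera call.
- robot.close_job(): hands the job in; it is judged then, once.
Trained networks look in the newest picture that a camera, given by its name, has taken for a name from the list of things; names that differ only in an ending like _2 or _b are one class to them, and where a whole thing is asked for, a point or a joint stands for the part that bears it (a point fixed in the world has none). Each returns a list of dicts, best first, with "confidence" (0 to 1); they miss things now and then, are a little off and sometimes report something else, mostly with a low value. They report only what shows in the picture. A call takes as long as a camera call.
- robot.recognise(camera, label): "uv" ([column, row] in pixels, amid what is visible of it).
The state is a dict: "t": time; "q": joint angles; "dq": joint speeds; "joint_torque": joint torques, N m; "tool_pos": TCP position; "orientation": TCP orientation; "force": force on the tool from outside, world axes, zero at the start; "wrist_torque": the same for the moment, N m; "opening": finger opening in m; "gripper_force": force on a finger pad.
Only numpy, scipy, OpenCV 4.12 (cv2) and the standard library are available. Lean on these libraries where they do the work, as an engineer would, in place of code of your own. Each camera call takes 0.05 s, during which the arm holds its last target. There are 200 camera calls.

## Working session

There is one attempt and no reset: what is moved stays moved. The work goes in short steps, Python scripts to look and compute and a tool call to move; the robot and the scene stay as the last step left them, time stands still between calls to the robot, and variables do not carry over. Pictures are saved under pics/ and viewed, at most 10 in all, crops included, and the job is handed in when it is done.

Besides the shell and the picture viewer there is one more tool, called after "Emit:" by a JSON object that holds its "method" and its "body". move_arm: Moves the arm, as the interface text tells. Its arguments: {"type":"object","properties":{"deltas":{"type":"array","items":{"type":"number"}},"squeeze":{"type":"number"}},"required":["deltas"]}

```bash
mkdir -p pics; cat > h.py <<'E'
import numpy as np, cv2
from scipy.spatial.transform import Rotation as R
from plant import robot
def world(cam,st=None):
    m=robot.camera_model(cam); K=np.array(m["K"])
    if cam=="wrist":
        st=st or robot.read_state()
        T=np.array(m["tool_from_camera"]); Rw=R.from_rotvec(st["orientation"]).as_matrix()
        A=Rw@T[:3,:3]; b=Rw@T[:3,3]+np.array(st["tool_pos"])
    else:
        A=np.array(m["R"]).T; b=-A@np.array(m["t"])
    return K,A,b
def cloud(cam):
    K,A,b=world(cam); p,d=robot.read_camera(cam)
    v,u=np.mgrid[:420,:560]
    c=np.stack([(u-K[0,2])/K[0,0]*d,(v-K[1,2])/K[1,1]*d,d],-1)
    X=c@A.T+b; X[d==0]=np.nan
    return p,X
def save(n,p): cv2.imwrite("pics/"+n,cv2.cvtColor(p,cv2.COLOR_RGB2BGR))
E
python3 - <<'E'
from h import *
for c in ["top","side"]:
    p,X=cloud(c); save(c+"0.png",p); np.save(c+"0.npy",X)
    for l in ["jack_left_bar","jack_right_bar","plate","left_foot","right_foot","flange_job","square"]:
        for r in robot.recognise(c,l)[:3]:
            u,v=map(int,np.round(r["uv"])); print(c,l,r["uv"],round(r["confidence"],2),X[v,u].round(4))
s=robot.read_state(); print(s["t"],s["tool_pos"],s["orientation"],s["force"])
E
```

```text
top jack_left_bar [244.9, 239.3] 0.56 [0.4813 0.1104 0.0661]
top jack_left_bar [285.5, 261.1] 0.24 [ 0.4112 -0.0279  0.0028]
top jack_right_bar [327.2, 233.2] 0.63 [ 0.504  -0.1656  0.0538]
top jack_right_bar [280.5, 199.4] 0.61 [ 0.6201 -0.0061  0.0516]
top plate [282.4, 199.2] 0.7 [ 0.6195 -0.0129  0.0554]
top flange_job [294.7, 197.3] 0.67 [ 0.6164 -0.0555  0.1148]
top square [253.6, 207.5] 0.58 [0.5867 0.0818 0.0639]
side jack_left_bar [232.7, 206.7] 0.62 [ 0.5415  0.193  -0.0023]
side jack_right_bar [294.1, 255.5] 0.67 [ 0.5114 -0.1458  0.0796]
side plate [292.1, 221.5] 0.81 [ 0.6085 -0.0148  0.0483]
side left_foot [233.2, 230.8] 0.52 [0.4724 0.0831 0.017 ]
side left_foot [291.0, 221.1] 0.25 [ 0.6069 -0.0123  0.0512]
side flange_job [308.9, 221.1] 0.64 [ 0.6201 -0.0734  0.0876]
side square [269.1, 206.6] 0.92 [0.5935 0.0746 0.0511]
0.8 [0.23849516 0.55058244 0.2052633 ] [6.37670487e-01 3.07617927e+00 6.25315983e-05] [ 0.91079691  0.22482203 -1.17759574]
```

```bash
python3 - <<'E'
from h import *
a=cv2.imread("pics/top0.png")[130:290,190:390]; b=cv2.imread("pics/side0.png")[130:290,190:390]
cv2.imwrite("pics/ab.png",np.vstack([cv2.resize(i,None,fx=1.85*1.0,fy=1.85,interpolation=3) for i in (a,b)])) 
cv2.imwrite("pics/a.png",cv2.resize(a,(800,600)[:1]+(600,) if 0 else (750,600),interpolation=cv2.INTER_CUBIC))
# plate face fit
for n in ("top","side"):
    X=np.load(n+"0.npy"); 
    m=(X[...,2]>.085)&(X[...,2]<.13)&(X[...,0]<.56)&(X[...,0]>.4)&(abs(X[...,1])<.25)
    k,l,s,c=cv2.connectedComponentsWithStats(m.astype(np.uint8))
    for i in range(1,k):
        if s[i,4]>5: 
            P=X[l==i]; q=P[:,:2]-P[:,:2].mean(0); w,V=np.linalg.eigh(q.T@q); 
            print(n,s[i],P.mean(0).round(4),P.min(0).round(3),P.max(0).round(3),V[:,1].round(2))
E
```

```text
top [318 218   7  28 106] [ 0.5021 -0.1407  0.1138] [ 0.458 -0.15   0.086] [ 0.547 -0.131  0.123] [-0.99 -0.12]
top [241 226  14  26 103] [0.4793 0.0977 0.1144] [0.438 0.078 0.088] [0.52  0.12  0.125] [-0.92  0.39]
side [214 199  33  12 164] [0.4773 0.0947 0.1091] [0.437 0.073 0.086] [0.518 0.117 0.118] [-0.92  0.4 ]
side [276 238  29  22 182] [ 0.4993 -0.1443  0.1097] [ 0.456 -0.154  0.085] [ 0.547 -0.132  0.117] [-0.99 -0.11]
```

View pics/a.png

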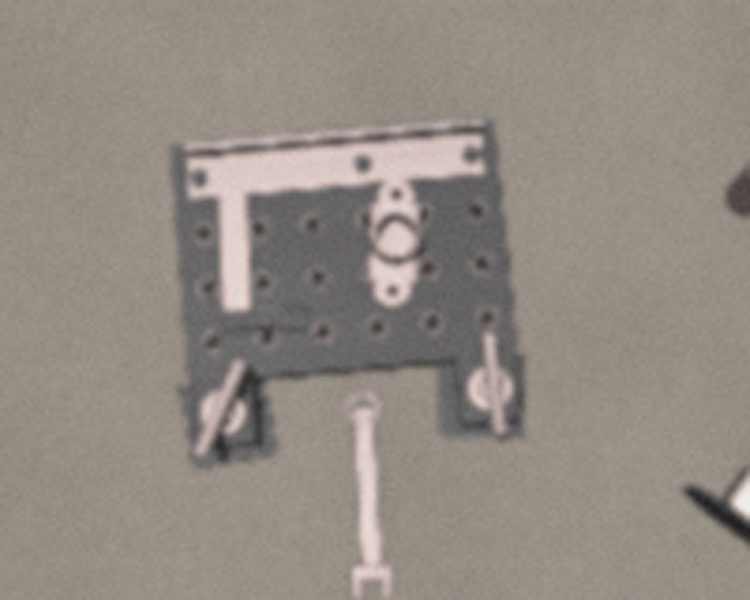

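View pics/side0.png

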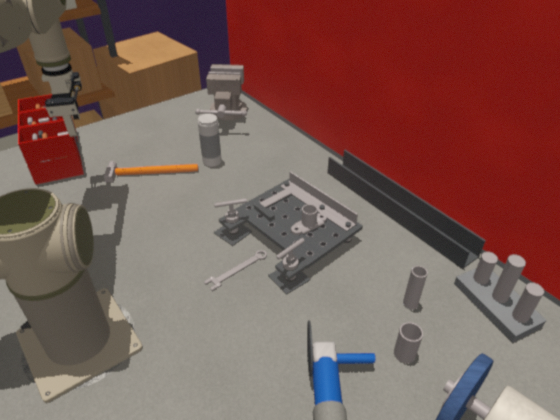

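The top crop shows the left T-bar at crop (222,408) slanting and the right one at (495,387) nearly along x. The spanner lies between the ears. The side view shows the same layout, with nothing tall near the ears.

```bash
cat >> h.py <<'E'
def go(p,yaw=None,st=None):
    """deltas (tool frame) to bring TCP to p, tool pointing down, tool y axis at world angle yaw (mod pi nearest)"""
    st=st or robot.read_state(); Q=R.from_rotvec(st["orientation"]).as_matrix()
    d=Q.T@(np.array(p)-st["tool_pos"])
    y=Q[:,1]; cur=np.arctan2(y[1],y[0])
    if yaw is None: yaw=cur
    dy=(yaw-cur+np.pi/2)%np.pi-np.pi/2
    a=cur+dy; Y=np.array([np.cos(a),np.sin(a),0]); Z=np.array([0,0,-1.]); T=np.stack([np.cross(Y,Z),Y,Z],1)
    rv=R.from_matrix(Q.T@T).as_rotvec()
    print("d",d.round(4),"rv",rv.round(4),"cur y-ang",round(cur,3),"q6",round(st["q"][5],3),"t",st["t"])
E
python3 - <<'E'
from h import *
print(robot.camera_model("wrist")); print(R.from_rotvec(robot.read_state()["orientation"]).as_matrix().round(3), robot.tips_ahead)
go([0.46,-0.02,0.38],np.pi/2)
E
```

```text
{'K': array([[347.77868193,   0.        , 276.21840734],
       [  0.        , 347.77868193, 217.17817583],
       [  0.        ,   0.        ,   1.        ]]), 'tool_from_camera': array([[ 7.41755509e-04, -9.63741091e-01, -2.66838076e-01,
         7.35130860e-02],
       [ 9.99999153e-01,  4.29523960e-04,  1.22847906e-03,
         1.04505444e-04],
       [-1.06932241e-03, -2.66838762e-01,  9.63740594e-01,
        -1.78928443e-01],
       [ 0.00000000e+00,  0.00000000e+00,  0.00000000e+00,
         1.00000000e+00]])}
[[-0.918  0.398  0.   ]
 [ 0.398  0.918  0.   ]
 [-0.     0.    -1.   ]] 0.011
d [-0.4301 -0.4355 -0.1748] rv [ 0.      0.     -0.4088] cur y-ang 1.162 q6 -0.085 t 0.8
```

Emit:
{"method": "move_arm", "body": {"deltas": [-0.43,-0.435,-0.175,0,0,-0.409,1,-0.43,-0.435,-0.175,0,0,-0.409,1,-0.43,-0.435,-0.175,0,0,-0.409,1,-0.43,-0.435,-0.175,0,0,-0.409,1,-0.43,-0.435,-0.175,0,0,-0.409,1,-0.43,-0.435,-0.175,0,0,-0.409,1,-0.43,-0.435,-0.175,0,0,-0.409,1,-0.43,-0.435,-0.175,0,0,-0.409,1,-0.43,-0.435,-0.175,0,0,-0.409,1,-0.43,-0.435,-0.175,0,0,-0.409,1,-0.43,-0.435,-0.175,0,0,-0.409,1,-0.43,-0.435,-0.175,0,0,-0.409,1]}}

```text
t: 2.3
tool_pos: [0.4602, -0.0197, 0.3801]
orientation: [-0.002, -3.141, -0.001]
force: [0.6, 0.9, 0.2]
opening: 0.0928
gripper_force: 0.0
```

```bash
python3 - <<'E'
from h import *
s=robot.read_state(); print(s["t"],s["tool_pos"],s["force"],s["wrist_torque"],s["dq"].round(3) if hasattr(s["dq"],"round") else s["dq"])
p,X=cloud("wrist"); save("w1.png",p); np.save("w1.npy",X)
E
```

```text
2.3 [ 0.46018027 -0.01974862  0.3801263 ] [0.58208264 0.88122108 0.20427635] [ 0.1097102   0.0177521  -0.00467942] [ 0.042 -0.015  0.025  0.006  0.001  0.011]
```

View pics/w1.png

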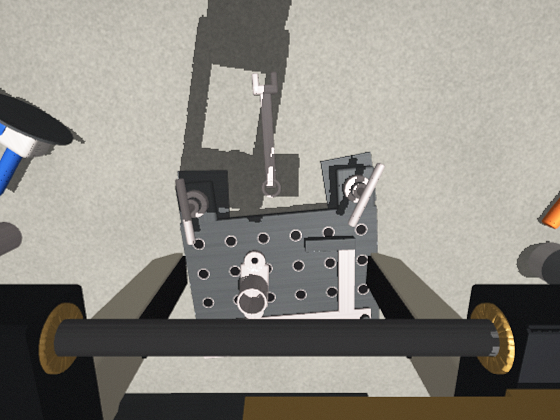

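The wrist view shows the plate clearly: right bar at (186,212), left bar at (367,193), plate face between them, and bench all round. I'll fit planes and bars.

```bash
cat >> h.py <<'E'
def plane(P,it=6,tol=.003):
    m=np.ones(len(P),bool)
    for _ in range(it):
        c=np.linalg.lstsq(np.c_[P[m,:2],np.ones(m.sum())],P[m,2],rcond=None)[0]
        r=P[:,2]-np.c_[P[:,:2],np.ones(len(P))]@c; m=abs(r)<max(tol,0) 
    return c,m.sum(),r[m].std()
L0=np.array([.479,.097]);R0=np.array([.501,-.1425]);YAW=.092
def measure(X):
    x,y,z=X[...,0],X[...,1],X[...,2]
    c0=(L0+R0)/2+140*1e-3*np.array([np.cos(YAW),np.sin(YAW)])
    u=(x-c0[0])*np.cos(YAW)+(y-c0[1])*np.sin(YAW); v=-(x-c0[0])*np.sin(YAW)+(y-c0[1])*np.cos(YAW)
    f=(abs(u)<.105)&(abs(v)<.145)&(z>.04)&(z<.075)
    b=(z<.02)&(z>-.02)&((u<-.20)|(abs(v)>.2))&(x>.25)&(x<.75)
    cf,n,s=plane(X[f]);cb,nb,sb=plane(X[b],tol=.004)
    dx,dy=cf[:2]-cb[:2]
    zc=np.array([*c0,1])@(cf-cb)
    print("face n",n,s.round(4),"bench",nb,sb.round(4),cb.round(4),"z at centre",zc.round(4),"pitch slope(u) mrad",(1e3*(dx*np.cos(YAW)+dy*np.sin(YAW))).round(2),"roll",(1e3*(-dx*np.sin(YAW)+dy*np.cos(YAW))).round(2))
    for nm,c in(("L",L0),("R",R0)):
        m=(np.hypot(x-c[0],y-c[1])<.06)&(z>.095)&(z<.13)
        P=X[m]; mid=None
        if len(P)<20: print(nm,"none");continue
        q=P[:,:2]-P[:,:2].mean(0); w,V=np.linalg.eigh(q.T@q); d=V[:,1]; d=d*np.sign(d[0]); e=np.array([-d[1],d[0]])
        t=P[:,:2]@d; s_=P[:,:2]@e; lo,hi=t.min(),t.max(); lo2,hi2=s_.min(),s_.max()
        mid=d*(lo+hi)/2+e*(np.percentile(s_,2)+np.percentile(s_,98))/2
        print(nm,len(P),"mid",mid.round(4),"mean",P.mean(0).round(4),"len",round(hi-lo,4),"wid",round(hi2-lo2,4),"ztop",np.percentile(P[:,2],[50,90]).round(4),"ang",np.arctan2(d[1],d[0]).round(3))
E
python3 - <<'E'
from h import *
measure(np.load("w1.npy")); measure(np.load("top0.npy")); measure(np.load("side0.npy"))
X=np.load("w1.npy"); m=(X[...,2]>.095)&(X[...,0]<.56); print([X[v,u].round(4) for u,v in((181,182),(191,242),(381,166),(353,222))])
E
```

```text
face n 14310 0.0009 bench 107575 0.001 [ 0.0019  0.0003 -0.0011] z at centre 0.0537 pitch slope(u) mrad 12.94 roll 0.92
L 629 mid [0.4809 0.0977] mean [0.4794 0.0975 0.114 ] len 0.0899 wid 0.0118 ztop [0.1146 0.1165] ang -0.399
R 617 mid [ 0.5034 -0.1399] mean [ 0.502  -0.1392  0.1142] len 0.0895 wid 0.0118 ztop [0.1148 0.1165] ang 0.122
face n 2181 0.0017 bench 38656 0.0022 [ 0.0003 -0.0003 -0.0002] z at centre 0.0555 pitch slope(u) mrad 36.09 roll 5.93
L 101 mid [0.4802 0.0978] mean [0.4792 0.0978 0.1149] len 0.0891 wid 0.0121 ztop [0.1155 0.1194] ang -0.4
R 103 mid [ 0.5028 -0.1408] mean [ 0.502  -0.1407  0.1145] len 0.0896 wid 0.0124 ztop [0.115  0.1192] ang 0.124
face n 3124 0.0016 bench 48501 0.0017 [-0.0008  0.0003 -0.0013] z at centre 0.0553 pitch slope(u) mrad 36.97 roll 3.83
L 151 mid [0.4779 0.0954] mean [0.4772 0.0947 0.1107] len 0.0882 wid 0.0164 ztop [0.1116 0.1154] ang -0.412
R 170 mid [ 0.5015 -0.1429] mean [ 0.4992 -0.1442  0.1112] len 0.0909 wid 0.0137 ztop [0.1121 0.1149] ang 0.114
[array([ 0.4629, -0.1426,  0.113 ]), array([ 0.544 , -0.1343,  0.1161]), array([0.4419, 0.1134, 0.1173]), array([nan, nan, nan])]
```

```bash
python3 - <<'E'
s=open("h.py").read()
s=s.replace('m=abs(r)<max(tol,0) ','m=abs(r)<max(tol,.012*.6**_)').replace("it=6","it=12").replace("tol=.004)","tol=.004)\n    i=f;h=X[f][:,2]; print('hist',np.histogram(X[f][:,2],bins=np.arange(.04,.077,.003))[0])")
s=s.replace('        print(nm,len(P)','        k=np.median(np.abs(s_-np.median(s_)))<0; g=abs(s_-mid@e)<.003; sl=np.polyfit(t[g],P[g,2],1)[0]; print("barslope mrad",round(1e3*sl,1),end=" ")\n        print(nm,len(P)')
open("h.py","w").write(s)
E
python3 - <<'E'
from h import *
measure(np.load("w1.npy")); measure(np.load("top0.npy")); measure(np.load("side0.npy"))
E
```

```text
hist [    0     0     0  1767 11303  1299   618  1351   538   555   104    28]
face n 14310 0.0009 bench 107575 0.001 [ 0.0019  0.0003 -0.0011] z at centre 0.0537 pitch slope(u) mrad 12.94 roll 0.92
barslope mrad 15.5 L 629 mid [0.4809 0.0977] mean [0.4794 0.0975 0.114 ] len 0.0899 wid 0.0118 ztop [0.1146 0.1165] ang -0.399
barslope mrad 15.9 R 617 mid [ 0.5034 -0.1399] mean [ 0.502  -0.1392  0.1142] len 0.0895 wid 0.0118 ztop [0.1148 0.1165] ang 0.122
hist [  14   91  341  837 1038  959  651  434  293  153   88   32]
face n 2210 0.0017 bench 38641 0.0022 [ 0.0004 -0.0002 -0.0003] z at centre 0.055 pitch slope(u) mrad 38.26 roll 2.19
barslope mrad 24.1 L 101 mid [0.4802 0.0978] mean [0.4792 0.0978 0.1149] len 0.0891 wid 0.0121 ztop [0.1155 0.1194] ang -0.4
barslope mrad -27.8 R 103 mid [ 0.5028 -0.1408] mean [ 0.502  -0.1407  0.1145] len 0.0896 wid 0.0124 ztop [0.115  0.1192] ang 0.124
hist [   0    1  272 1595 1225  532  489  355  213  140   66   47]
face n 3141 0.0016 bench 48502 0.0017 [-0.0008  0.0003 -0.0013] z at centre 0.0549 pitch slope(u) mrad 31.44 roll 2.52
barslope mrad 10.2 L 151 mid [0.4779 0.0954] mean [0.4772 0.0947 0.1107] len 0.0882 wid 0.0164 ztop [0.1116 0.1154] ang -0.412
barslope mrad 25.5 R 170 mid [ 0.5015 -0.1429] mean [ 0.4992 -0.1442  0.1112] len 0.0909 wid 0.0137 ztop [0.1121 0.1149] ang 0.114
```

```bash
python3 - <<'E'
from h import *
go([.4807,.0976,.102],-.399+np.pi/2)
E
```

```text
d [-0.021   0.1163  0.278 ] rv [ 0.0005 -0.0007  0.399 ] cur y-ang 1.571 q6 -1.724 t 2.35
```

Emit:
{"method": "move_arm", "body": {"deltas": [-0.021,0.116,0.21,0,0,0.4,1,-0.021,0.116,0.21,0,0,0.4,1,-0.021,0.116,0.21,0,0,0.4,1,-0.021,0.116,0.21,0,0,0.4,1,-0.021,0.116,0.278,0,0,0.4,0.4,-0.021,0.116,0.278,0,0,0.4,0.3,-0.021,0.116,0.278,0,0,0.4,0.2,-0.021,0.116,0.278,0,0,0.4,0.2,-0.021,0.116,0.278,0,0,0.4,0,-0.021,0.116,0.278,0,0,0.4,0,-0.021,0.116,0.278,0,0,0.4,0], "squeeze": 6}}

```text
t: 3.72
tool_pos: [0.4814, 0.0964, 0.1027]
orientation: [0.624, 3.078, 0.0]
force: [-0.7, 0.6, 0.2]
opening: 0.0278
gripper_force: 0.0
```

```bash
python3 - <<'E'
from h import *
s=robot.read_state(); print(s["t"],s["tool_pos"],s["force"],s["wrist_torque"],s["opening"],s["gripper_force"],s["q"])
go([.4807,.0976,.102],-.399+np.pi/2)
E
```

```text
3.725 [0.48138036 0.09635989 0.10266047] [-0.72499008  0.56301768  0.17492231] [-0.02202604 -0.0511053   0.00070951] 0.027816125840123006 0.0 [ 9.30810531e-02 -9.39733767e-02  1.90606088e+00  1.16024316e-07
  1.32889376e+00 -1.07758421e+00]
d [0.0011 0.0009 0.0007] rv [ 0.0003  0.0005 -0.0011] cur y-ang 1.171 q6 -1.078 t 3.725
```

Emit:
{"method": "move_arm", "body": {"deltas": [0.001,0.001,0,0,0,0,0,0.001,0.001,0,0,0,0,0,0.001,0.001,0,0,0,0,0,0.001,0.001,0,0,0,0,0], "squeeze": 6}}

```text
t: 4.22
tool_pos: [0.481, 0.0977, 0.1029]
orientation: [0.624, 3.078, 0.0]
force: [-2.0, -0.9, 3.9]
opening: 0.0005
gripper_force: 2.6
```

```bash
cat >> h.py <<'E'
def st():
    s=robot.read_state(); Q=R.from_rotvec(s["orientation"]).as_matrix(); y=Q[:,1]
    print("t",s["t"],"pos",np.round(s["tool_pos"],4),"F",np.round(s["force"],2),"Ftool",np.round(Q.T@np.array(s["force"]),2),"M",np.round(s["wrist_torque"],3),"op",round(s["opening"],4),"gf",s["gripper_force"],"yaw",np.arctan2(y[1],y[0]).round(3),"q6",round(s["q"][5],3))
E
python3 -c "
from h import *
st()"
```

```text
t 4.225 pos [0.481  0.0977 0.1029] F [-1.98 -0.85  3.93] Ftool [ 1.48 -1.55 -3.93] M [-0.124  0.306 -0.002] op 0.0005 gf 2.5777456123614684 yaw 1.171 q6 -1.075
```

```bash
python3 -c "
from h import *
p,X=cloud('wrist'); q,_=cloud('side'); save('w2.png',np.vstack([p[:300],cv2.resize(q[160:280,180:380],(560,336))[:300]]))"
```

```text
(no output)
```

View pics/w2.png

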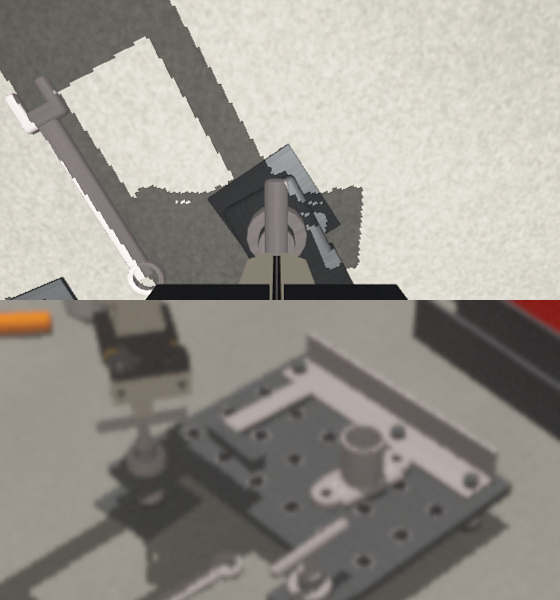

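The wrist view shows the bar at (276,200) lined up with the shut fingers at (276,270). The side view shows the fingers meeting the bar from above. I can't tell whether they stand on it or beside it, so I'll check with depth.

```bash
python3 -c "
from h import *
st()
p,X=cloud('wrist'); np.save('w2.npy',X)
for v in range(180,300,8): print(v,[tuple(X[v,u].round(3)) for u in (255,268,272,276,284,297)])
"
```

```text
t 4.325 pos [0.481  0.0978 0.1029] F [-2.02 -1.58  6.3 ] Ftool [ 1.24 -2.24 -6.3 ] M [-0.216  0.274 -0.02 ] op 0.0005 gf 2.8512934272293933 yaw 1.171 q6 -1.075
180 [(np.float64(0.449), np.float64(0.093), np.float64(0.003)), (np.float64(0.438), np.float64(0.112), np.float64(0.11)), (np.float64(0.438), np.float64(0.114), np.float64(0.112)), (np.float64(0.439), np.float64(0.116), np.float64(0.113)), (np.float64(0.441), np.float64(0.119), np.float64(0.11)), (np.float64(0.462), np.float64(0.124), np.float64(0.005))]
188 [(np.float64(0.455), np.float64(0.091), np.float64(0.004)), (np.float64(0.441), np.float64(0.111), np.float64(0.113)), (np.float64(0.441), np.float64(0.113), np.float64(0.116)), (np.float64(0.442), np.float64(0.114), np.float64(0.116)), (np.float64(0.444), np.float64(0.118), np.float64(0.114)), (np.float64(0.459), np.float64(0.123), np.float64(0.05))]
196 [(np.float64(0.453), np.float64(0.094), np.float64(0.05)), (np.float64(0.445), np.float64(0.109), np.float64(0.113)), (np.float64(0.445), np.float64(0.111), np.float64(0.115)), (np.float64(0.446), np.float64(0.113), np.fl
[... 3713 characters left out ...]
loat64(0.447), np.float64(0.107), np.float64(0.204)), (np.float64(0.447), np.float64(0.11), np.float64(0.206)), (np.float64(0.472), np.float64(0.1), np.float64(0.152)), (np.float64(0.484), np.float64(0.097), np.float64(0.127)), (np.float64(0.449), np.float64(0.114), np.float64(0.205)), (np.float64(0.451), np.float64(0.116), np.float64(0.204))]
292 [(np.float64(0.446), np.float64(0.107), np.float64(0.209)), (np.float64(0.448), np.float64(0.11), np.float64(0.208)), (np.float64(0.472), np.float64(0.1), np.float64(0.159)), (np.float64(0.487), np.float64(0.096), np.float64(0.129)), (np.float64(0.449), np.float64(0.113), np.float64(0.209)), (np.float64(0.45), np.float64(0.116), np.float64(0.209))]
```

```bash
python3 -c "
from h import *
X=np.load('w1.npy');P=X[X[...,2]>.25]; print(len(P),np.percentile(P[:,2],[0,.1,1,5])); i=np.argsort(P[:,2])[:2000:250]; print(P[i].round(3)-[.4602,-.0197,.3801])
X=np.load('w2.npy')
T=R.from_rotvec(robot.read_state()['orientation']).as_matrix(); Y=(X-np.array([.481,.0978,.1029]))@T
for v in range(250,300,4): print(v,Y[v,255].round(4),Y[v,262].round(4),Y[v,276].round(4),Y[v,297].round(4))
"
```

```text
55513 [0.39219519 0.39425837 0.40182622 0.42338815]
[[-0.0082  0.0497  0.0119]
 [-0.0052 -0.0463  0.0179]
 [-0.0092 -0.0533  0.0209]
 [-0.0092 -0.0513  0.0239]
 [-0.0072 -0.0463  0.0269]
 [-0.0082  0.0587  0.0299]
 [-0.0072  0.0477  0.0319]
 [-0.0052  0.0467  0.0349]]
250 [-0.0082 -0.0136  0.0355] [-0.003  -0.0084  0.0217] [ 0.0104  0.0002 -0.0133] [-0.0083  0.014   0.0358]
254 [-0.0117 -0.0137  0.0373] [-0.0055 -0.0084  0.0214] [ 0.0083  0.0002 -0.0134] [-0.0114  0.0141  0.0366]
258 [ 0.0088 -0.0101 -0.02  ] [ 0.0085 -0.0067 -0.0194] [ 0.0068  0.0002 -0.0153] [ 0.0086  0.0105 -0.0195]
262 [ 0.0088 -0.0098 -0.0251] [ 0.0089 -0.0065 -0.0254] [ 0.0076  0.0002 -0.0221] [ 0.0088  0.0102 -0.0251]
266 [ 0.0085 -0.0096 -0.0291] [ 0.0087 -0.0063 -0.0296] [ 0.0054  0.0002 -0.022 ] [ 0.0091  0.0098 -0.0306]
270 [ 0.0088 -0.0093 -0.0343] [ 0.0084 -0.0062 -0.0333] [ 0.0032  0.0002 -0.0219] [ 0.0081  0.0097 -0.0327]
274 [ 0.0087 -0.0091 -0.0383] [ 0.0088 -0.006  -0.0385] [ 0.0017  0.0002 -0.0232] [ 0.009   0.0094 -0.0389]
278 [ 0.0093 -0.0087 -0.0437] [ 0.0091 -0.0058 -0.0432] [-0.0006  0.0002 -0.0227] [ 0.0085  0.0092 -0.042 ]
282 [ 0.0084 -0.0086 -0.0456] [ 0.0086 -0.0057 -0.046 ] [-0.0027  0.0002 -0.0228] [ 0.0085  0.009  -0.0458]
286 [ 0.0356 -0.0049 -0.1033] [ 0.0357 -0.0032 -0.1035] [-0.0044  0.0002 -0.0238] [ 0.036   0.0051 -0.1042]
290 [ 0.0352 -0.0048 -0.1046] [ 0.0354 -0.0032 -0.105 ] [-0.0056  0.0002 -0.0257] [ 0.0354  0.005  -0.105 ]
294 [ 0.0356 -0.0047 -0.1073] [ 0.0355 -0.0031 -0.1072] [-0.008   0.0002 -0.0251] [ 0.0351  0.005  -0.1064]
298 [ 0.0357 -0.0045 -0.1093] [ 0.036 -0.003 -0.11 ] [-0.0163  0.0002 -0.0138] [ 0.0355  0.0048 -0.109 ]
```

The depth data show the fingertips ending about 13 mm behind the TCP, not 11 mm ahead of it. The contact on the bar top agrees: the bar top is at 0.1165 and the TCP at 0.103. So the grasp has to be about 24 mm deeper. I'll lift, open, go down and close again.

Emit:
{"method": "move_arm", "body": {"deltas": [0,0,-0.006,0,0,0,0.4,0,0,-0.006,0,0,0,0.4,0,0,-0.006,0,0,0,0.4,0,0,-0.006,0,0,0,0.4,0,0,0.01,0,0,0,0.4,0,0,0.024,0,0,0,0.4,0,0,0.024,0,0,0,0.2,0,0,0.024,0,0,0,0,0,0,0.024,0,0,0,0,0,0,0.024,0,0,0,0,0,0,0.024,0,0,0,0], "squeeze": 6}}

```text
t: 5.75
tool_pos: [0.4809, 0.0976, 0.0787]
orientation: [0.624, 3.078, -0.0]
force: [-1.8, -2.2, 1.9]
opening: 0.0116
gripper_force: 6.0
```

```bash
python3 -c "
from h import *
st()"
```

```text
t 5.75 pos [0.4809 0.0976 0.0787] F [-1.8  -2.23  1.88] Ftool [ 0.79 -2.75 -1.88] M [-0.423  0.167 -0.008] op 0.0116 gf 6.0033525712788105 yaw 1.171 q6 -1.075
```

Emit:
{"method": "move_arm", "body": {"deltas": [0,0,0,0,0,0,0,0,0,0,0,0,0,0,0,0,0,0,0,0.15,0,0,0,0,0,0,0.3,0,0,0,0.0,0,0,0.45,0,0,0,0.0,0,0,0.6,0], "squeeze": 30}}

```text
t: 6.5
tool_pos: [0.4807, 0.0973, 0.0785]
orientation: [1.512, 2.753, -0.001]
force: [-2.3, -5.2, 5.6]
opening: 0.011
gripper_force: 30.1
```

```bash
python3 -c "
from h import *
st()"
```

```text
t 6.5 pos [0.4807 0.0973 0.0785] F [-2.3  -5.19  5.59] Ftool [-3.15 -4.72 -5.59] M [-0.772  0.282  0.22 ] op 0.011 gf 30.128225684165955 yaw 0.566 q6 -0.47
```

Emit:
{"method": "move_arm", "body": {"deltas": [0,0,0,0,0,0.17,0,0,0,0,0,0,0.34,0,0,0,0,0,0,0.51,0,0,0,0.0,0,0,0.68,0,0,0,0.0,0,0,0.85,0,0,0,0,0,0,1.0,0], "squeeze": 30}}

```text
t: 7.25
tool_pos: [0.4808, 0.0977, 0.0785]
orientation: [2.647, 1.691, 0.0]
force: [-2.2, -2.3, 3.6]
opening: 0.0114
gripper_force: 30.1
```

```bash
python3 -c "
from h import *
st()
p,X=cloud('wrist');st();p,X=cloud('side'); measure(X)"
```

```text
t 7.25 pos [0.4808 0.0977 0.0785] F [-2.18 -2.28  3.62] Ftool [-2.99 -1.02 -3.62] M [-0.397  0.293  0.137] op 0.0114 gf 30.143745839595795 yaw -0.434 q6 0.53
t 7.3 pos [0.4808 0.0977 0.0785] F [-2.63 -3.61  3.51] Ftool [-4.39 -0.84 -3.51] M [-0.475  0.256  0.177] op 0.0114 gf 30.103757679462433 yaw -0.441 q6 0.537
hist [   1    2  147 1390 1473  581  511  326  218  161   72   45]
face n 3159 0.0016 bench 45517 0.0017 [-0.0007  0.0003 -0.0013] z at centre 0.0554 pitch slope(u) mrad 31.09 roll 3.72
barslope mrad 32.7 L 196 mid [0.4806 0.0968] mean [0.4769 0.0893 0.1132] len 0.0921 wid 0.0414 ztop [0.1128 0.1253] ang 1.104
barslope mrad 16.9 R 165 mid [ 0.5027 -0.1418] mean [ 0.4998 -0.1436  0.1121] len 0.092 wid 0.0134 ztop [0.1132 0.116 ] ang 0.121
```

Emit:
{"method": "move_arm", "body": {"deltas": [0,0,0,0,0,0.17,0,0,0,0,0,0,0.34,0,0,0,0,0,0,0.51,0,0,0,0.0,0,0,0.68,0,0,0,0.0,0,0,0.85,0,0,0,0,0,0,1.0,0], "squeeze": 30}}

```text
t: 8.1
tool_pos: [0.4807, 0.0983, 0.0785]
orientation: [-3.133, -0.221, -0.001]
force: [-1.1, 0.0, 4.9]
opening: 0.0116
gripper_force: 30.1
```

```bash
python3 -c "
from h import *
st()"
```

```text
t 8.1 pos [0.4807 0.0983 0.0785] F [-1.09  0.03  4.89] Ftool [-1.07 -0.19 -4.89] M [0.052 0.388 0.177] op 0.0116 gf 30.071968138217926 yaw -1.43 q6 1.526
```

Emit:
{"method": "move_arm", "body": {"deltas": [0,0,0,0,0,0.17,0,0,0,0,0,0,0.34,0,0,0,0,0,0,0.5,0,0,0,0,0,0,0.5,0,0,0,0.0,0,0,0.5,0.5,0,0,0,0,0,0.5,0.5,0,0,0,0,0,0.5,0.5,0,0,-0.05,0,0,0.5,0.5,0,0,-0.1,0,0,0.5,0.5], "squeeze": 30}}

```text
t: 9.22
tool_pos: [0.4797, 0.0976, 0.1785]
orientation: [3.091, -0.558, -0.003]
force: [0.7, -0.7, -0.1]
opening: 0.0463
gripper_force: 0.0
```

```bash
python3 -c "
from h import *
st(); go([.46,-.02,.36],np.pi/2)"
```

```text
t 9.225 pos [0.4797 0.0976 0.1785] F [ 0.71 -0.69 -0.12] Ftool [0.91 0.39 0.12] M [0.065 0.167 0.012] op 0.0463 gf 0.0 yaw -1.928 q6 2.024
d [ 0.0223  0.1173 -0.1814] rv [ 0.0007  0.0022 -0.3574] cur y-ang -1.928 q6 2.024 t 9.225
```

Emit:
{"method": "move_arm", "body": {"deltas": [0.022,0.117,-0.18,0,0,-1.8,1,0.022,0.117,-0.18,0,0,-1.8,1,0.022,0.117,-0.18,0,0,-1.8,1,0.022,0.117,-0.18,0,0,-1.8,1,0.022,0.117,-0.18,0,0,-1.8,1,0.022,0.117,-0.18,0,0,-1.8,1,0.022,0.117,-0.18,0,0,-1.8,1,0.022,0.117,-0.18,0,0,-1.8,1,0.022,0.117,-0.18,0,0,-1.8,1,0.022,0.117,-0.18,0,0,-1.8,1]}}

```text
t: 10.48
tool_pos: [0.4601, -0.0196, 0.358]
orientation: [-2.354, -2.08, 0.001]
force: [1.1, 0.3, 1.0]
opening: 0.093
gripper_force: 0.0
```

Emit:
{"method": "move_arm", "body": {"deltas": [0,0,0,0,0,-1.7,1,0,0,0,0,0,-1.7,1,0,0,0,0,0,-1.7,1,0,0,0,0,0,-1.7,1,0,0,0,0,0,-1.7,1,0,0,0,0,0,-1.7,1,0,0,0,0,0,-1.7,1,0,0,0,0,0,-1.7,1,0,0,0,0,0,-1.7,1,0,0,0,0,0,-1.7,1]}}

```text
t: 11.72
tool_pos: [0.4601, -0.0196, 0.3581]
orientation: [0.0, -3.141, 0.0]
force: [0.2, -0.3, -0.0]
opening: 0.0928
gripper_force: 0.0
```

```bash
python3 -c "
from h import *
st(); p,X=cloud('wrist'); save('w3.png',p); np.save('w3.npy',X); measure(X); measure(np.load('w1.npy'))"
```

```text
t 11.725 pos [ 0.4601 -0.0196  0.3581] F [ 0.22 -0.31 -0.03] Ftool [-0.22 -0.31  0.03] M [ 0.026  0.018 -0.061] op 0.0928 gf 0.0 yaw 1.571 q6 -1.725
hist [    1     0     1    75 10725  3707   105   803  1055   263   481    39]
face n 14486 0.0009 bench 110710 0.001 [ 0.0019  0.0004 -0.0011] z at centre 0.0545 pitch slope(u) mrad 3.27 roll 2.1
barslope mrad 6.2 L 709 mid [0.4823 0.0985] mean [0.4808 0.0981 0.1138] len 0.0895 wid 0.0125 ztop [0.1145 0.1161] ang -0.329
barslope mrad 12.4 R 684 mid [ 0.5041 -0.1394] mean [ 0.5027 -0.1387  0.116 ] len 0.0891 wid 0.0118 ztop [0.1168 0.1183] ang 0.121
hist [    0     0     0  1767 11303  1299   618  1351   538   555   104    28]
face n 14310 0.0009 bench 107575 0.001 [ 0.0019  0.0003 -0.0011] z at centre 0.0537 pitch slope(u) mrad 12.94 roll 0.92
barslope mrad 15.5 L 629 mid [0.4809 0.0977] mean [0.4794 0.0975 0.114 ] len 0.0899 wid 0.0118 ztop [0.1146 0.1165] ang -0.399
barslope mrad 15.9 R 617 mid [ 0.5034 -0.1399] mean [ 0.502  -0.1392  0.1142] len 0.0895 wid 0.0118 ztop [0.1148 0.1165] ang 0.122
```

```bash
python3 -c "
from h import *
go([.5036,-.1397,.081],.121+np.pi/2)"
```

```text
d [-0.0438 -0.12    0.2771] rv [-0.     -0.0002 -0.1231] cur y-ang 1.569 q6 -1.723 t 11.775
```

Emit:
{"method": "move_arm", "body": {"deltas": [-0.044,-0.12,0.19,0,0,-0.123,0.45,-0.044,-0.12,0.19,0,0,-0.123,0.45,-0.044,-0.12,0.19,0,0,-0.123,0.45,-0.044,-0.12,0.19,0,0,-0.123,0.45,-0.044,-0.12,0.22,0,0,-0.123,0.45,-0.044,-0.12,0.277,0,0,-0.123,0.4,-0.044,-0.12,0.277,0,0,-0.123,0.4,-0.044,-0.12,0.277,0,0,-0.123,0,-0.044,-0.12,0.277,0,0,-0.123,0,-0.044,-0.12,0.277,0,0,-0.123,0,-0.044,-0.12,0.277,0,0,-0.123,0,-0.044,-0.12,0.277,0,0,-0.123,0], "squeeze": 10}}

```text
t: 13.28
tool_pos: [0.5055, -0.1405, 0.0829]
orientation: [-0.193, 3.133, -0.003]
force: [0.5, -3.9, 5.5]
opening: 0.0117
gripper_force: 10.0
```

```bash
python3 -c "
from h import *
st()"
```

```text
t 13.275 pos [ 0.5055 -0.1405  0.0829] F [ 0.54 -3.88  5.46] Ftool [-0.08 -3.93 -5.45] M [-0.66  -0.107 -0.055] op 0.0117 gf 10.003539696335793 yaw 1.694 q6 -2.062
```

Emit:
{"method": "move_arm", "body": {"deltas": [0,0,0,0,0,0,0,0,0,0,0,0,0.17,0,0,0,0,0,0,0.34,0,0,0,0,0,0,0.51,0,0,0,0.0005,0,0,0.68,0,0,0,0.0007,0,0,0.85,0,0,0,0.0008,0,0,1.0,0], "squeeze": 20}}

```text
t: 14.15
tool_pos: [0.5049, -0.1423, 0.0825]
orientation: [1.34, 2.837, -0.005]
force: [-5.1, -10.9, 10.5]
opening: 0.0118
gripper_force: 20.0
```

```bash
python3 -c "
from h import *
st()"
```

```text
t 14.15 pos [ 0.5049 -0.1423  0.0825] F [ -5.05 -10.92  10.53] Ftool [ -5.28 -10.86 -10.48] M [-2.003  0.865  0.117] op 0.0118 gf 20.012138932943344 yaw 0.688 q6 -1.057
```

Emit:
{"method": "move_arm", "body": {"deltas": [-0.001,-0.002,-0.002,0,0,0,0,-0.001,-0.002,-0.002,0,0,0,0], "squeeze": 20}}

```text
t: 14.4
tool_pos: [0.5048, -0.1423, 0.0829]
orientation: [1.333, 2.841, 0.001]
force: [6.9, -5.0, -3.7]
opening: 0.0114
gripper_force: 20.0
```

```bash
python3 -c "
from h import *
st()"
```

```text
t 14.4 pos [ 0.5048 -0.1423  0.0829] F [ 6.89 -4.99 -3.66] Ftool [-8.23  2.1   3.69] M [-0.709 -1.248 -0.055] op 0.0114 gf 20.001150816679 yaw 0.693 q6 -1.066
```

Emit:
{"method": "move_arm", "body": {"deltas": [-0.0005,0.0003,0.0005,0,0,0.17,0,-0.0005,0.0003,0.0006,0,0,0.34,0,-0.0005,0.0003,0.0007,0,0,0.51,0,-0.0005,0.0003,0.0008,0,0,0.68,0,-0.0005,0.0003,0.001,0,0,0.85,0,-0.0005,0.0003,0.0012,0,0,1.0,0], "squeeze": 20}}

```text
t: 15.15
tool_pos: [0.5028, -0.1428, 0.0817]
orientation: [2.539, 1.85, -0.004]
force: [-8.9, -5.4, 9.0]
opening: 0.0113
gripper_force: 20.0
```

```bash
python3 -c "
from h import *
st()"
```

```text
t 15.15 pos [ 0.5028 -0.1428  0.0817] F [-8.87 -5.41  8.97] Ftool [-7.88 -6.8  -8.94] M [-0.9   1.54  0.  ] op 0.0113 gf 20.00670075416565 yaw -0.312 q6 -0.061
```

Emit:
{"method": "move_arm", "body": {"deltas": [-0.001,-0.001,-0.001,0,0,0,0,-0.001,-0.001,-0.001,0,0,0,0,-0.001,-0.001,-0.001,0,0,0,0], "squeeze": 20}}

```text
t: 15.52
tool_pos: [0.5027, -0.1426, 0.0821]
orientation: [2.533, 1.858, -0.0]
force: [2.1, -4.4, -3.3]
opening: 0.0114
gripper_force: 20.0
```

```bash
python3 -c "
from h import *
st()"
```

```text
t 15.525 pos [ 0.5027 -0.1426  0.0821] F [ 2.12 -4.36 -3.28] Ftool [-3.52  3.33  3.28] M [-0.884 -0.275  0.026] op 0.0114 gf 20.00011682510376 yaw -0.305 q6 -0.069
```

Emit:
{"method": "move_arm", "body": {"deltas": [-0.0004,0.0003,0.0003,0,0,0.17,0,-0.0004,0.0003,0.0004,0,0,0.34,0,-0.0004,0.0003,0.0005,0,0,0.51,0,-0.0004,0.0003,0.0006,0,0,0.68,0,-0.0004,0.0003,0.0007,0,0,0.85,0,-0.0004,0.0003,0.0008,0,0,1.0,0,-0.0004,0.0003,0.0008,0,0,1.0,0], "squeeze": 20}}

```text
t: 16.4
tool_pos: [0.5014, -0.1412, 0.0815]
orientation: [-3.111, -0.413, 0.004]
force: [-6.7, 4.2, 7.9]
opening: 0.0112
gripper_force: 20.0
```

```bash
python3 -c "
from h import *
st()"
```

```text
t 16.4 pos [ 0.5014 -0.1412  0.0815] F [-6.68  4.2   7.87] Ftool [-5.37 -5.82 -7.84] M [0.811 1.402 0.044] op 0.0112 gf 20.00189334154129 yaw -1.307 q6 0.932
```

Emit:
{"method": "move_arm", "body": {"deltas": [-0.0006,-0.001,-0.0008,0,0,0.17,0,-0.0005,-0.0014,-0.0008,0,0,0.34,0,-0.0004,-0.0017,-0.0007,0,0,0.51,0,-0.0002,-0.002,-0.0006,0,0,0.68,0,0.0001,-0.0023,-0.0005,0,0,0.85,0,0.0003,-0.0025,-0.0004,0,0,1.0,0,0.0003,-0.0025,-0.0004,0,0,1.0,0], "squeeze": 20}}

```text
t: 17.27
tool_pos: [0.502, -0.1389, 0.0815]
orientation: [-2.931, 1.125, 0.003]
force: [-0.8, 5.6, -0.4]
opening: 0.0115
gripper_force: 20.0
```

```bash
python3 -c "
from h import *
st()"
```

```text
t 17.275 pos [ 0.502  -0.1389  0.0815] F [-0.83  5.61 -0.41] Ftool [-4.37 -3.62  0.42] M [1.07  0.159 0.059] op 0.0115 gf 20.005852729082108 yaw -2.304 q6 1.934
```

Emit:
{"method": "move_arm", "body": {"deltas": [0,0,0,0,0,0,0.45,0,0,0,0,0,0,0.45,0,0,0,0,0,0,0.45,0,0,-0.05,0,0,0,0.45,0,0,-0.05,0,0,-0.15,0.45,0,0,-0.05,0,0,-1.6,0.45,0,0,-0.05,0,0,-1.6,0.45,0,0,-0.05,0,0,-1.6,0.45,0,0,-0.05,0,0,-1.6,0.45,0,0,-0.05,0,0,-1.6,0.45,0,0,-0.05,0,0,-1.6,0.45,0,0,-0.05,0,0,-1.6,0.45]}}

```text
t: 18.77
tool_pos: [0.5024, -0.1406, 0.1319]
orientation: [2.932, 1.127, 0.0]
force: [0.0, 0.4, 0.4]
opening: 0.0418
gripper_force: 0.0
```

Emit:
{"method": "move_arm", "body": {"deltas": [0,0,0,0,0,-1.6,0.45,0,0,0,0,0,-1.6,0.45,0,0,0,0,0,-1.6,0.45,0,0,0,0,0,-1.6,0.45,0,0,0,0,0,-1.6,0.45,0,0,0,0,0,-1.6,0.45,0,0,0,0,0,-1.6,0.45,0,0,0,0,0,-1.6,0.45,0,0,0,0,0,-1.6,0.45]}}

```text
t: 19.9
tool_pos: [0.5024, -0.1406, 0.1319]
orientation: [1.236, 2.888, -0.0]
force: [-1.2, -0.0, -0.2]
opening: 0.0419
gripper_force: 0.0
```

```bash
python3 -c "
from h import *
st(); p,X=cloud('wrist')
x,y,z=np.moveaxis(X,-1,0)
m=(np.hypot(x-R0[0],y-R0[1])<.07)&(z>.095)&(z<.125); print(m.sum(), X[m].mean(0), X[m].min(0),X[m].max(0))
measure(X); measure(cloud('top')[1]); go([.5034,-.1408,.081],None)"
```

```text
t 19.9 pos [ 0.5024 -0.1406  0.1319] F [-1.19 -0.03 -0.25] Ftool [ 0.8  -0.88  0.25] M [-0.015 -0.017  0.041] op 0.0419 gf 0.0 yaw 0.762 q6 -1.133
2731 [ 0.50186454 -0.13775335  0.11431736] [ 0.46797418 -0.1732508   0.10711375] [ 0.54016071 -0.10684203  0.11726436]
hist [    0     0     0     3 26078  9294   492   959  2238   732  1369   204]
face n 35331 0.0007 bench 74140 0.0007 [ 0.0019  0.0003 -0.0013] z at centre 0.0548 pitch slope(u) mrad -0.01 roll -0.53
L none
barslope mrad 6.3 R 2731 mid [ 0.5043 -0.14  ] mean [ 0.5019 -0.1378  0.1143] len 0.09 wid 0.012 ztop [0.1147 0.1159] ang -0.726
hist [  1  44 165 491 868 899 705 463 302 164 100  41]
face n 1840 0.0017 bench 36752 0.0022 [ 0.0001 -0.0003 -0.0001] z at centre 0.0561 pitch slope(u) mrad 27.91 roll 7.54
barslope mrad -1.9 L 100 mid [0.482  0.0986] mean [0.4814 0.0986 0.1149] len 0.0887 wid 0.0121 ztop [0.1147 0.1214] ang -0.332
barslope mrad -76.0 R 31 mid [ 0.4811 -0.1197] mean [ 0.4809 -0.1198  0.1146] len 0.0271 wid 0.0114 ztop [0.1151 0.1192] ang -0.739
d [-0.0009  0.0006  0.0509] rv [-0.0001  0.0002  0.    ] cur y-ang 0.758 q6 -1.129 t 20.0
```

Emit:
{"method": "move_arm", "body": {"deltas": [-0.001,0.001,0.03,0,0,-0.085,0.4,-0.001,0.001,0.053,0,0,-0.085,0.4,-0.001,0.001,0.053,0,0,-0.085,0.4,-0.001,0.001,0.053,0,0,-0.085,0,-0.001,0.001,0.053,0,0,-0.085,0,-0.001,0.001,0.053,0,0,-0.085,0,-0.001,0.001,0.053,0,0,-0.085,0,-0.001,0.001,0.053,0,0,-0.085,0], "squeeze": 20}}

```text
t: 21.0
tool_pos: [0.5043, -0.1409, 0.0798]
orientation: [1.12, 2.934, -0.001]
force: [-1.5, -2.1, 7.1]
opening: 0.0115
gripper_force: 20.0
```

```bash
python3 -c "
from h import *
st()"
```

```text
t 21.0 pos [ 0.5043 -0.1409  0.0798] F [-1.54 -2.06  7.1 ] Ftool [-0.24 -2.56 -7.1 ] M [-0.224  0.308  0.087] op 0.0115 gf 20.001434236764908 yaw 0.841 q6 -1.211
```

Emit:
{"method": "move_arm", "body": {"deltas": [0,0,-0.0006,0,0,0,0,0,0,-0.0006,0,0,0.17,0,0,0,-0.0004,0,0,0.34,0,0,0,-0.0002,0,0,0.51,0,0,0,-0.0001,0,0,0.68,0,0,0,0,0,0,0.85,0,0,0,0.0001,0,0,1.0,0,0,0,0.0001,0,0,1.0,0], "squeeze": 20}}

```text
t: 22.0
tool_pos: [0.5038, -0.1409, 0.0796]
orientation: [2.392, 2.035, -0.001]
force: [-3.8, -2.1, 8.6]
opening: 0.0119
gripper_force: 20.1
```

```bash
python3 -c "
from h import *
st()"
```

```text
t 22.0 pos [ 0.5038 -0.1409  0.0796] F [-3.81 -2.09  8.57] Ftool [-2.68 -3.43 -8.57] M [-0.394  0.871  0.11 ] op 0.0119 gf 20.060488879680634 yaw -0.161 q6 -0.209
```

Emit:
{"method": "move_arm", "body": {"deltas": [-0.0003,-0.0004,-0.0007,0,0,0,0,-0.0003,-0.0004,-0.0007,0,0,0.15,0,-0.0003,-0.0004,-0.0007,0,0,0.3,0,-0.0003,-0.0004,-0.0007,0,0,0.4,0,-0.0003,-0.0004,-0.0007,0,0,0.4,0], "squeeze": 20}}

```text
t: 22.62
tool_pos: [0.5036, -0.1407, 0.0797]
orientation: [2.747, 1.524, 0.0]
force: [-0.9, -1.1, 3.3]
opening: 0.0117
gripper_force: 20.1
```

```bash
python3 -c "
from h import *
st();robot.read_camera('top');st();robot.read_camera('top');st()"
```

```text
t 22.625 pos [ 0.5036 -0.1407  0.0797] F [-0.92 -1.12  3.32] Ftool [-1.44 -0.19 -3.32] M [-0.342  0.211  0.103] op 0.0117 gf 20.06672814488411 yaw -0.558 q6 0.187
t 22.675 pos [ 0.5036 -0.1407  0.0797] F [-0.66 -1.56  4.64] Ftool [-1.68  0.27 -4.64] M [-0.324  0.162  0.083] op 0.0113 gf 20.059302896261215 yaw -0.556 q6 0.186
t 22.725 pos [ 0.5036 -0.1407  0.0796] F [ 0.25 -1.17  3.39] Ftool [-0.86  0.83 -3.39] M [-0.25   0.211  0.171] op 0.0116 gf 20.058854520320892 yaw -0.556 q6 0.185
```

Emit:
{"method": "move_arm", "body": {"deltas": [0,0,0,0,0,0,0.45,0,0,0,0,0,0,0.45,0,0,0,0,0,0,0.45,0,0,-0.06,0,0,0,0.5,0,0,-0.12,0,0,0,1,0,0,-0.12,0,0,0,1]}}

```text
t: 23.48
tool_pos: [0.5067, -0.1418, 0.2058]
orientation: [2.74, 1.52, 0.011]
force: [1.3, -1.4, -0.9]
opening: 0.0615
gripper_force: 0.0
```

```bash
python3 -c "
from h import *
st(); go([.4601,-.0196,.358],np.pi/2-1e-3)"
```

```text
t 23.475 pos [ 0.5067 -0.1418  0.2058] F [ 1.27 -1.35 -0.86] Ftool [-0.48  1.79  0.88] M [-0.047  0.076  0.019] op 0.0615 gf 0.0 yaw -0.558 q6 0.188
d [ 0.0793 -0.1027 -0.1531] rv [ 0.0083 -0.0071  1.0136] cur y-ang -0.558 q6 0.188 t 23.475
```

Emit:
{"method": "move_arm", "body": {"deltas": [0.08,-0.103,-0.154,0,0,-2.128,1,0.08,-0.103,-0.154,0,0,-2.128,1,0.08,-0.103,-0.154,0,0,-2.128,1,0.08,-0.103,-0.154,0,0,-2.128,1,0.08,-0.103,-0.154,0,0,-2.128,1,0.08,-0.103,-0.154,0,0,-2.128,1,0.08,-0.103,-0.154,0,0,-2.128,1,0.08,-0.103,-0.154,0,0,-2.128,1,0.08,-0.103,-0.154,0,0,-2.128,1,0.08,-0.103,-0.154,0,0,-2.128,1,0.08,-0.103,-0.154,0,0,-2.128,1,0.08,-0.103,-0.154,0,0,-2.128,1]}}

```text
t: 24.98
tool_pos: [0.4582, -0.0181, 0.3521]
orientation: [0.005, -3.14, -0.001]
force: [-0.1, 0.3, 0.2]
opening: 0.093
gripper_force: 0.0
```

```bash
python3 -c "
from h import *
st(); p,X=cloud('wrist'); np.save('w4.npy',X); measure(X)
import numpy as np
# same-pixel face comparison vs w3
W=np.load('w3.npy'); d=X[...,2]-W[...,2]; x,y,z=np.moveaxis(W,-1,0)
m=(z>.045)&(z<.06)&(x>.51)&(abs(d)<.004); 
c=np.linalg.lstsq(np.c_[x[m]-.62,y[m],np.ones(m.sum())],d[m],rcond=None)[0];print('dface',m.sum(),c*1e3)
m=(z<.01)&(z>-.01)&(abs(d)<.004)&(x>.25);c=np.linalg.lstsq(np.c_[x[m]-.62,y[m],np.ones(m.sum())],d[m],rcond=None)[0];print('dbench',m.sum(),c*1e3)
"
```

```text
t 24.975 pos [ 0.4582 -0.0181  0.3521] F [-0.06  0.33  0.21] Ftool [ 0.06  0.33 -0.21] M [ 0.094 -0.027  0.034] op 0.093 gf 0.0 yaw 1.574 q6 -1.725
hist [   5    3    3    5 5975 8286   81  449 1348  212  649   87]
face n 14266 0.0008 bench 110896 0.001 [ 0.0019  0.0003 -0.0011] z at centre 0.055 pitch slope(u) mrad -3.36 roll -1.94
barslope mrad 4.8 L 733 mid [0.4828 0.0991] mean [0.4813 0.0986 0.1146] len 0.0894 wid 0.0119 ztop [0.1154 0.117 ] ang -0.33
barslope mrad -3.0 R 720 mid [ 0.5046 -0.1393] mean [ 0.5036 -0.1387  0.1135] len 0.0899 wid 0.0126 ztop [0.1144 0.1162] ang 1.044
dface 14245 [-4.60251584 -4.45316003  0.54144306]
dbench 135642 [-0.00266609 -0.01229963  0.00553015]
```

```bash
python3 -c "
from h import *
go([.5037,-.1407,.079],1.044+np.pi/2)"
```

```text
d [-0.0454 -0.1229  0.273 ] rv [ 0.0012 -0.0014 -1.0393] cur y-ang 1.575 q6 -1.727 t 25.025
```

Emit:
{"method": "move_arm", "body": {"deltas": [-0.045,-0.123,0.19,0,0,2.1,0.45,-0.045,-0.123,0.19,0,0,2.1,0.45,-0.045,-0.123,0.19,0,0,2.1,0.45,-0.045,-0.123,0.19,0,0,2.1,0.45,-0.045,-0.123,0.19,0,0,2.1,0.45,-0.045,-0.123,0.19,0,0,2.1,0.45,-0.045,-0.123,0.19,0,0,2.1,0.45,-0.045,-0.123,0.19,0,0,2.1,0.45,-0.045,-0.123,0.19,0,0,2.1,0.4,-0.045,-0.123,0.19,0,0,2.1,0.4,-0.045,-0.123,0.19,0,0,2.1,0.4,-0.045,-0.123,0.19,0,0,2.1,0.4]}}

```text
t: 26.52
tool_pos: [0.5028, -0.141, 0.1624]
orientation: [-2.726, -1.559, 0.001]
force: [0.4, -0.3, 0.9]
opening: 0.0374
gripper_force: 0.0
```

```bash
python3 -c "
from h import *
st();go([.5037,-.1407,.079],-.527)"
```

```text
t 26.525 pos [ 0.5028 -0.141   0.1624] F [ 0.41 -0.33  0.95] Ftool [-0.08  0.52 -0.95] M [-0.04   0.142 -0.017] op 0.0374 gf 0.0 yaw -0.532 q6 0.16
d [0.0008 0.0008 0.0834] rv [-0.0014  0.0002 -0.005 ] cur y-ang -0.532 q6 0.16 t 26.525
```

Down, grip, and turn back 1.4 rad.

Emit:
{"method": "move_arm", "body": {"deltas": [0.0008,0.0008,0.05,0,0,0,0.4,0.0008,0.0008,0.083,0,0,0,0.3,0.0008,0.0008,0.083,0,0,0,0,0.0008,0.0008,0.083,0,0,0,0,0.0008,0.0008,0.083,0,0,0,0,0.0008,0.0008,0.083,0,0,0,0,0.0008,0.0008,0.0825,0,0,0,0], "squeeze": 25}}

```text
t: 27.4
tool_pos: [0.5038, -0.1406, 0.0814]
orientation: [-2.725, -1.562, 0.001]
force: [-2.7, 2.0, -7.6]
opening: 0.0113
gripper_force: 25.0
```

```bash
python3 -c "
from h import *
st()"
```

```text
t 27.4 pos [ 0.5038 -0.1406  0.0814] F [-2.7   1.96 -7.63] Ftool [ 0.33 -3.31  7.63] M [0.296 0.675 0.032] op 0.0113 gf 24.998116940259933 yaw -0.53 q6 0.159
```

Emit:
{"method": "move_arm", "body": {"deltas": [0,-0.0003,0.0008,0,0,-0.17,0,0,-0.0003,0.0008,0,0,-0.34,0,0,-0.0003,0.0008,0,0,-0.51,0,0,-0.0003,0.0008,0,0,-0.68,0,0,-0.0003,0.0008,0,0,-0.85,0,0,-0.0003,0.0008,0,0,-1.02,0,0,-0.0003,0.0008,0,0,-1.19,0,0,-0.0003,0.0008,0,0,-1.4,0,0,-0.0003,0.0008,0,0,-1.4,0], "squeeze": 25}}

```text
t: 28.52
tool_pos: [0.5048, -0.1411, 0.0814]
orientation: [1.078, 2.949, -0.0]
force: [-2.1, 0.2, -0.4]
opening: 0.0116
gripper_force: 25.0
```

```bash
python3 -c "
from h import *
st()"
```

```text
t 28.525 pos [ 0.5048 -0.1411  0.0814] F [-2.12  0.17 -0.35] Ftool [ 1.73 -1.24  0.35] M [ 0.264  0.379 -0.105] op 0.0116 gf 25.028389245271683 yaw 0.87 q6 -1.24
```

Emit:
{"method": "move_arm", "body": {"deltas": [0,0,0,0,0,0,0.45,0,0,0,0,0,0,0.45,0,0,0,0,0,0,0.45,0,0,-0.05,0,0,0,0.45,0,0,-0.085,0,0,0,0.45,0,0,-0.085,0,0,0,0.45]}}

```text
t: 29.28
tool_pos: [0.5065, -0.1417, 0.1691]
orientation: [1.078, 2.943, -0.0]
force: [0.7, -0.3, 0.2]
opening: 0.0417
gripper_force: 0.0
```

```bash
python3 -c "
from h import *
st();go([.481,.0976,.0795],-.33+np.pi/2)"
```

```text
t 29.275 pos [ 0.5065 -0.1417  0.1691] F [ 0.74 -0.28  0.23] Ftool [-0.75  0.27 -0.22] M [0.002 0.028 0.005] op 0.0417 gf 0.0 yaw 0.869 q6 -1.239
d [0.1746 0.1661 0.0889] rv [ 0.001  0.007 -0.372] cur y-ang 0.869 q6 -1.239 t 29.275
```

Emit:
{"method": "move_arm", "body": {"deltas": [0.175,0.166,0,0,0,-0.37,0.45,0.175,0.166,0,0,0,-0.37,0.45,0.175,0.166,0,0,0,-0.37,0.45,0.175,0.166,0,0,0,-0.37,0.45,0.175,0.166,0,0,0,-0.37,0.45,0.175,0.166,0,0,0,-0.37,0.45]}}

```text
t: 30.02
tool_pos: [0.4771, 0.0986, 0.1642]
orientation: [-0.517, -3.098, 0.001]
force: [-0.6, -1.5, -0.0]
opening: 0.0416
gripper_force: 0.0
```

```bash
python3 -c "
from h import *
st();go([.481,.0976,.0795],-.33+np.pi/2)
p,X=cloud('wrist');measure(X)"
```

```text
t 30.025 pos [0.4771 0.0986 0.1642] F [-0.58 -1.47 -0.04] Ftool [ 0.07 -1.58  0.05] M [0.001 0.023 0.027] op 0.0416 gf 0.0 yaw 1.24 q6 -1.141
d [-0.0041  0.0004  0.0847] rv [-0.001  -0.0009 -0.0006] cur y-ang 1.24 q6 -1.141 t 30.025
hist [   0    0    0    2 5772 2122  120  615  751  261  509    0]
face n 7877 0.0007 bench 120067 0.0008 [ 0.0018  0.0003 -0.0012] z at centre 0.0547 pitch slope(u) mrad 0.12 roll 0.08
barslope mrad 6.4 L 2052 mid [0.4824 0.0985] mean [0.4799 0.0994 0.1145] len 0.0897 wid 0.0116 ztop [0.1149 0.1161] ang -0.325
barslope mrad -24.2 R 377 mid [ 0.5033 -0.1337] mean [ 0.4907 -0.1237  0.1114] len 0.0808 wid 0.0117 ztop [0.1114 0.1148] ang -0.638
```

```bash
python3 -c "
from h import *
go([.4601,-.0196,.358],np.pi/2)"
```

```text
d [-0.022  -0.117  -0.1935] rv [-0.0007 -0.0009 -0.3319] cur y-ang 1.239 q6 -1.141 t 30.075
```

Emit:
{"method": "move_arm", "body": {"deltas": [-0.022,-0.117,-0.1935,0,0,-0.332,1,-0.022,-0.117,-0.1935,0,0,-0.332,1,-0.022,-0.117,-0.1935,0,0,-0.332,1,-0.022,-0.117,-0.1935,0,0,-0.332,1,-0.022,-0.117,-0.1935,0,0,-0.332,1,-0.022,-0.117,-0.1935,0,0,-0.332,1,-0.022,-0.117,-0.1935,0,0,-0.332,1,-0.022,-0.117,-0.1935,0,0,-0.332,1]}}

```text
t: 31.08
tool_pos: [0.4598, -0.0184, 0.3573]
orientation: [0.002, -3.139, -0.001]
force: [-0.4, -0.9, 0.4]
opening: 0.0929
gripper_force: 0.0
```

```bash
python3 -c "
from h import *
st(); p,X=cloud('wrist'); np.save('w5.npy',X); measure(X);measure(cloud('wrist')[1])
for n in ('w3','w4'):
  W=np.load(n+'.npy'); d=X[...,2]-W[...,2]; x,y,z=np.moveaxis(W,-1,0)
  m=(z>.045)&(z<.06)&(x>.51)&(abs(d)<.004)
  c=np.linalg.lstsq(np.c_[x[m]-.62,y[m],np.ones(m.sum())],d[m],rcond=None)[0];print('dface',n,m.sum(),c*1e3)
"
```

```text
t 31.075 pos [ 0.4598 -0.0184  0.3573] F [-0.43 -0.92  0.44] Ftool [ 0.43 -0.92 -0.43] M [ 0.014 -0.052 -0.039] op 0.0929 gf 0.0 yaw 1.572 q6 -1.724
hist [  15    8   13   31 8712 5979   99  641 1169  236  509   62]
face n 14694 0.0009 bench 110562 0.001 [ 0.0019  0.0004 -0.0011] z at centre 0.0548 pitch slope(u) mrad 0.23 roll -0.49
barslope mrad 4.6 L 709 mid [0.4825 0.0985] mean [0.481  0.098  0.1141] len 0.0889 wid 0.0118 ztop [0.1149 0.1165] ang -0.327
barslope mrad 10.6 R 654 mid [ 0.5052 -0.1396] mean [ 0.504  -0.1384  0.1143] len 0.0893 wid 0.012 ztop [0.1148 0.1162] ang -0.715
hist [  20    6   10   33 8783 5903  103  622 1218  222  521   45]
face n 14691 0.0009 bench 110600 0.001 [ 0.002   0.0003 -0.0012] z at centre 0.0548 pitch slope(u) mrad -0.06 roll -0.66
barslope mrad 2.8 L 710 mid [0.4825 0.0983] mean [0.4811 0.0979 0.1141] len 0.0892 wid 0.0119 ztop [0.1148 0.1165] ang -0.327
barslope mrad 10.5 R 648 mid [ 0.5057 -0.1401] mean [ 0.5039 -0.1384  0.1144] len 0.0906 wid 0.012 ztop [0.1148 0.1162] ang -0.715
dface w3 14972 [-1.34819287 -2.59352629  0.27829704]
dface w4 14594 [ 2.50399232  1.76574285 -0.24575822]
```

```bash
python3 -c "
from h import *
go([.481,.0977,.079],-.327+np.pi/2)"
```

```text
d [-0.0215  0.1161  0.2789] rv [-0.     -0.0013  0.3284] cur y-ang 1.572 q6 -1.724 t 31.175
```

Emit:
{"method": "move_arm", "body": {"deltas": [-0.0215,0.116,0.19,0,0,0.328,0.45,-0.0215,0.116,0.19,0,0,0.328,0.45,-0.0215,0.116,0.19,0,0,0.328,0.45,-0.0215,0.116,0.19,0,0,0.328,0.45,-0.0215,0.116,0.19,0,0,0.328,0.45,-0.0215,0.116,0.22,0,0,0.328,0.45,-0.0215,0.116,0.279,0,0,0.328,0.4,-0.0215,0.116,0.279,0,0,0.328,0.3,-0.0215,0.116,0.279,0,0,0.328,0,-0.0215,0.116,0.279,0,0,0.328,0,-0.0215,0.116,0.279,0,0,0.328,0,-0.0215,0.116,0.279,0,0,0.328,0], "squeeze": 25}}

```text
t: 32.67
tool_pos: [0.4842, 0.0975, 0.0829]
orientation: [0.511, 3.094, 0.003]
force: [-0.1, 1.3, 7.8]
opening: 0.0116
gripper_force: 25.0
```

```bash
python3 -c "
from h import *
st()"
```

```text
t 32.675 pos [0.4842 0.0975 0.0829] F [-0.14  1.31  7.77] Ftool [ 0.51  1.21 -7.77] M [ 0.201 -0.038 -0.004] op 0.0116 gf 25.003128200769424 yaw 1.244 q6 -1.149
```

Emit:
{"method": "move_arm", "body": {"deltas": [0,-0.0003,-0.0006,0,0,0.1,0,0,-0.0006,-0.0006,0,0,0.2,0,0,-0.0009,-0.0006,0,0,0.3,0,0,-0.0009,-0.0006,0,0,0.3,0], "squeeze": 25}}

```text
t: 33.17
tool_pos: [0.4839, 0.0968, 0.0829]
orientation: [0.967, 2.984, 0.004]
force: [3.5, 2.5, 6.5]
opening: 0.0116
gripper_force: 25.0
```

```bash
python3 -c "
from h import *
st()"
```

```text
t 33.175 pos [0.4839 0.0968 0.0829] F [3.48 2.47 6.45] Ftool [-1.39  4.07 -6.43] M [ 0.458 -0.635 -0.013] op 0.0116 gf 25.006348192691803 yaw 0.944 q6 -0.851
```

Emit:
{"method": "move_arm", "body": {"deltas": [0,0,0,0,0,0,0.45,0,0,0,0,0,0,0.45,0,0,0,0,0,0,0.45,0,0,-0.05,0,0,0,0.45,0,0,-0.09,0,0,0,0.45,0,0,-0.09,0,0,0,0.45,0,0,-0.09,0,0,0,0.45]}}

```text
t: 34.05
tool_pos: [0.4809, 0.0962, 0.1694]
orientation: [-0.969, -2.988, 0.001]
force: [-0.5, 0.1, 0.1]
opening: 0.0414
gripper_force: 0.0
```

```bash
python3 -c "
from h import *
st();go([.4598,-.0184,.3573],np.pi/2)"
```

```text
t 34.05 pos [0.4809 0.0962 0.1694] F [-0.46  0.13  0.11] Ftool [ 0.45 -0.17 -0.11] M [0.024 0.017 0.02 ] op 0.0414 gf 0.0 yaw 0.944 q6 -0.851
d [-0.05   -0.1053 -0.1878] rv [-5.00e-04 -9.00e-04 -6.27e-01] cur y-ang 0.944 q6 -0.851 t 34.05
```

Emit:
{"method": "move_arm", "body": {"deltas": [-0.05,-0.105,-0.188,0,0,-0.627,1,-0.05,-0.105,-0.188,0,0,-0.627,1,-0.05,-0.105,-0.188,0,0,-0.627,1,-0.05,-0.105,-0.188,0,0,-0.627,1,-0.05,-0.105,-0.188,0,0,-0.627,1,-0.05,-0.105,-0.188,0,0,-0.627,1,-0.05,-0.105,-0.188,0,0,-0.627,1,-0.05,-0.105,-0.188,0,0,-0.627,1]}}

```text
t: 35.05
tool_pos: [0.4598, -0.0174, 0.3568]
orientation: [0.0, -3.139, -0.001]
force: [0.0, 0.3, 0.4]
opening: 0.093
gripper_force: 0.0
```

```bash
python3 -c "
from h import *
st(); p,X=cloud('wrist'); np.save('w6.npy',X); save('w6.png',p); measure(X);measure(cloud('wrist')[1])
for n in ('w3','w4','w5'):
  W=np.load(n+'.npy'); d=X[...,2]-W[...,2]; x,y,z=np.moveaxis(W,-1,0)
  m=(z>.045)&(z<.06)&(x>.51)&(abs(d)<.004)
  c=np.linalg.lstsq(np.c_[x[m]-.62,y[m],np.ones(m.sum())],d[m],rcond=None)[0];print('dface',n,m.sum(),c*1e3)
"
```

```text
t 35.05 pos [ 0.4598 -0.0174  0.3568] F [0.02 0.33 0.44] Ftool [-0.02  0.33 -0.44] M [0.029 0.013 0.019] op 0.093 gf 0.0 yaw 1.571 q6 -1.721
hist [  12   13   13   15 8401 6296   71  575 1261  204  564   65]
face n 14695 0.0009 bench 110677 0.001 [ 0.002   0.0004 -0.0011] z at centre 0.0548 pitch slope(u) mrad -0.54 roll 0.04
barslope mrad 2.4 L 711 mid [0.4827 0.0983] mean [0.4814 0.0981 0.114 ] len 0.0893 wid 0.0116 ztop [0.1148 0.1165] ang -0.62
barslope mrad 6.7 R 649 mid [ 0.5053 -0.1398] mean [ 0.5041 -0.1386  0.1145] len 0.0899 wid 0.0121 ztop [0.1148 0.1164] ang -0.714
hist [  13   13    8   19 8555 6150   88  593 1241  192  567   57]
face n 14708 0.0009 bench 110711 0.001 [ 0.0019  0.0003 -0.0011] z at centre 0.0548 pitch slope(u) mrad -0.37 roll 0.04
barslope mrad -0.6 L 717 mid [0.4829 0.0982] mean [0.4815 0.098  0.114 ] len 0.0898 wid 0.012 ztop [0.1147 0.1164] ang -0.62
barslope mrad 10.8 R 652 mid [ 0.5053 -0.1397] mean [ 0.504  -0.1385  0.1144] len 0.0892 wid 0.012 ztop [0.1147 0.1163] ang -0.715
dface w3 14672 [-2.25605402 -2.20442647  0.31040256]
dface w4 14470 [ 1.85197594  2.28592897 -0.21344383]
dface w5 15383 [-0.22527174  0.40841886  0.02983255]
```

View pics/w6.png

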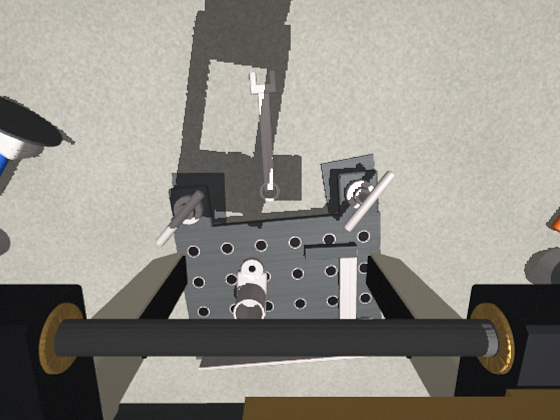

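The wrist view shows the T-bars at (180,220) and (369,200), clear of the gripper, with the flange, square and spanner in place. Measured pitch is about -0.5 mrad. Roll is about 0, midway between the readings with the left screw carrying alone (+2.1) and the right alone (-1.9). So both screws share the load, and I'm handing in.

```bash
python3 -c "
from h import *
print(robot.close_job())"
```

```text
the job is handed in; nothing more can be done
None
```

The plate is level to about half a milliradian by the camera fit. The roll reading puts the load evenly on both screws (foot loads not measured directly), nothing else was seen to move, and the job is handed in with the gripper clear at about 35 s.

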